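# Let the bead down the chute and shut the gate

## Task

A big wooden bead waits on the tin chute behind a swinging wooden gate. With a finger, gently push the gate's handle to swing the gate open so that the bead rolls down into the cane basket, then push the handle back until the gate stands straight across the chute again. Push only, without pinching the handle; do not touch the bead, and leave the basket and the other things on the ledge where they are.

Things in the scene. Friction and masses are not known exactly. Their poses are not given: they have to be found in the camera images.
- chute: Fixed stand holding a slanted tin chute. Origin on the ledge (z = 0) directly below the gate's pin; z up, +y level, towards the chute's upper end, +x from the pin across the chute. The pin is a 12 mm steel post at x = y = 0, beside the trough on the robot's side. Wooden legs stand under the trough at y = 100 and 330 mm. A yellow-beaded abacus, 24 mm high, is fixed flat beyond it.
- chute_lip (a point): Middle of the trough's floor at its open lower end, above the basket; chute frame (57, -55, 115) mm. The straight trough (70 mm wide outside, 64 inside, walls 18 mm high) rises from here at 10 degrees along the chute's +y, its floor 125 mm above the ledge at y = 0; from y = 380 to 570 mm a shelf board with stock up to 245 mm high carries its upper end.
- gate (a joint): Gate angle about its upright pin, rad. 0: blade straight across the trough (shut); grows as it opens, clockwise from above: blade swings down the chute (-y), handle up the chute (+y). Starts shut within 0.06. Range -0.5 to 1.75, no spring; a little friction (0.08 N m, about 1 N at the handle) keeps it where it is left. The bead rolls past once it is above about 1.1.
- gate_pin (a point): Top centre of the gate's 26 mm steel hub, on the turning axis, 185 mm above the ledge. The gate is one wooden bell-crank: a blade across the trough and a handle on the robot's side. This point's axes turn with it: x along the blade, z up; they match the chute's at joint 0.
- blade_end (a point): Middle of the free end of the gate's blade, 80 mm from the pin axis, 161 mm above the ledge; the blade is 8 mm thick and spans heights 145 to 177 mm.
- handle_push (a point): Point to push at, mid thickness in the handle, 100 mm from the pin axis, 163 mm above the ledge. The handle is an upright board 10 mm thick, 145 to 181 mm above the ledge, 130 mm long from the axis, free air below. At joint 0 it points to (-0.82, -0.57) in the chute's x, y (bent 35 degrees from the blade's line). Push its face towards +y to open, the other towards -y to shut.
- bead_center (a point): Centre of the loose turned wooden bead, a 44 mm dark ball of 35 g, resting in the trough on the uphill side of the blade.
- basket_in (a point): Centre of the inner floor (6 mm above the ledge) of the round woven-cane basket under the chute's lower end: 210 mm across the rim, 170 mm at the foot, 85 mm high.
- basket: The cane basket, loose, 0.5 kg; origin at the centre of its underside.
- pot: Glossy brown clay pot, 80 mm across, 85 mm high, origin under its centre. Bystander.
- padlock: Brass padlock lying flat, 42 x 45 x 20 mm with a steel shackle to its +y, origin under the body's centre. Bystander.
- ruler: Wooden ruler lying flat, 28 x 300 x 5 mm, long along its y, origin under its centre. Bystander.
There are look-alikes about, which are no part of the job. Of the things like the basket, leave any that is black or red; of the rest the larger one is meant.

How it is judged:
By the outcome, as a careful person would: the job done as asked, in the order asked, and still so for the second after the job is handed in, with the robot touching nothing.
It also fails if it takes over 56 s, if anything falls off the work surface, if the arm or the gripper's body presses on something with over 40 N, if the wrist force passes 120 N, or if a joint passes its speed limit or range.

## Robot

A 7-joint arm with a two-finger parallel gripper is mounted at the origin on the work surface. World frame = base frame: x ahead of the robot, y to its left, z up, the work surface at z = 0. Lengths are in m, angles in rad, forces in N, time in s.
With the tool pointing down it reaches from about 0.425 to 0.875 m from the base axis. Payload 4.7 kg.
Tool frame: the origin (TCP) lies midway between the tips of the shut fingers; the grasp point (between the pads) lies 19 mm behind it; z points along the fingers, y is the direction in which the jaws open and shut (so a half turn about z gives the same grasp; the last joint's range is limited). The gripper opens to 87 mm and grips with 3 to 60 N. Pads are 19 mm wide; open, the fingers measure 117 mm over their backs; the gripper's body (75 mm by 190 mm) begins 51 mm behind the grasp point.
Start: joints at [-1.274, 0.321, -0.07, 1.45, 0.023, 1.371, -0.057], TCP at [0.181, 0.624, 0.195] pointing down, gripper open.
Joint ranges: [-2.86, 2.86], [-0.3, 2.09], [-1.38, 1.24], [0.06, 2.45], [-1.56, 4.7], [0.09, 2.05], [-2.69, 2.69]. Speed limits (rad/s): [2.57, 2.57, 3.14, 3.14, 3.14, 3.14, 3.14].

## Interface

Orientations are given as a rotation vector (axis times angle).
In Python, from bench import get_state, eyes, job gives the robot as it stands. The module is installed in compiled form; this text tells all that it offers.
- The arm moves only by the shell command python3 -m jog 'ROWS' [FORCE]. ROWS is JSON, a list that holds one entry, the list of rows, each a list of 5 numbers: the opening, from 0 (shut) to 1 (fully open), then the shift along the tool's x, y, z in units of 40 mm (1.0 is 40 mm), then the turn about the tool's z in units of 5 degrees (1.0 is 5 degrees). In form: [[[jaw, dx, dy, dz, turn], ...]]. A call has 1 to 10 rows; each row shifts and turns the commanded pose from where the row before left it, along the tool's axes as they then stand; what a row does not reach is not made up. A row lasts 1/8 s, in which the tool goes at most 62.5 mm and 10.7 degrees, less where a joint would pass 70% of its speed; a pose out of reach is approached as far as the arm can. A call is refused whole if a number of a shift passes 1 or a number of a turn 1, either way. A call with a gripper value outside its range is refused whole. The fingers move at their own pace and stop on an object; FORCE is the grip in N (left out, the last holds). Time passes only in rows, so rows that do not move let the fingers close. It gives the time, the measured TCP pose, the force and the opening at its end, in the units of the state.
- get_state(): the state, without advancing time (a new reading comes with each control period).
- eyes.get_image(name): name is "scene" or "top" or "wrist"; returns (picture, depth): 420x560x3 uint8, red, green, blue; 420x560 float32, m along the optical axis (not along the pixel's ray), 0 where there is no reading.
- eyes.camera_params(name): a dict with "camera_matrix" (3x3 intrinsics, pixels), "pose" (4x4, takes a point from camera to world coordinates); the wrist camera has in their place "mount" (4x4, takes a point from camera to tool coordinates, whose origin is the TCP and whose axes are the flange's). Camera axes: x right, y down, z forward; pixel columns grow to the right and rows downward; lengths in m; the calibration is good to about 2 mm. The wrist camera is an equidistant fisheye: a pixel r from the principal point sees the ray r / f radians off the axis. A picture is of the moment at which its call begins: read the wrist's pose just before it. camera_params takes no time and is no camera call.
- job.close_job(): hands the job in, once; it reports no verdict.
The state is a dict: "time": time; "joint_positions": joint angles; "qd": joint speeds; "joint_torque": joint torques, N m; "position": TCP position; "tool_rot": TCP orientation; "ft_force": force on the tool from outside, world axes, zero at the start; "torque": the same for the moment, N m; "grip_width": opening from 0.0 (shut) to 1.0 (fully open).
Only numpy, scipy, OpenCV 4.12 (cv2) and the standard library are available. Lean on these libraries where they do the work, as an engineer would, in place of code of your own. Each camera call takes 0.05 s, during which the arm holds its last target. There are 200 camera calls.

## Working session

There is one attempt and no reset: what is moved stays moved. The work goes in short steps, Python scripts to look and compute and a shell command to move; the robot and the scene stay as the last step left them, time stands still between calls to the robot, and variables do not carry over. Pictures are saved under pics/ and viewed, about 8 in all and at most 12, crops included, and the job is handed in when it is done.

```bash
mkdir -p pics
python3 - <<'E'
from bench import get_state, eyes
import cv2, numpy as np
s=get_state(); print({k:np.round(v,3).tolist() for k,v in s.items()})
for n in("scene","top"):
    im,d=eyes.get_image(n); cv2.imwrite(f"pics/{n}0.png",im[...,::-1]); np.save(f"pics/{n}0.npy",d)
    p=eyes.camera_params(n); print(n,np.round(p["camera_matrix"],1).tolist(),np.round(p["pose"],3).tolist())
E
```

```text
{'time': 0.0, 'joint_positions': [-1.274, 0.322, -0.07, 1.452, 0.023, 1.371, -0.057], 'qd': [-0.002, 0.0, 0.001, -0.002, 0.001, -0.001, -0.001], 'joint_torque': [-0.0, -49.128, -0.404, -31.254, -0.064, 0.044, 0.0], 'position': [0.181, 0.624, 0.194], 'tool_rot': [-0.443, -3.11, 0.003], 'ft_force': [-0.044, -0.542, 0.212], 'torque': [0.013, -0.062, 0.008], 'grip_width': 0.996}
scene [[384.8, 0.0, 277.3], [0.0, 384.8, 209.7], [0.0, 0.0, 1.0]] [[-0.135, 0.801, -0.584, 1.093], [0.991, 0.113, -0.074, -0.005], [0.006, -0.588, -0.809, 0.911], [0.0, 0.0, 0.0, 1.0]]
top [[398.1, 0.0, 287.2], [0.0, 398.1, 209.7], [0.0, 0.0, 1.0]] [[0.021, -0.991, 0.133, 0.365], [-1.0, -0.021, -0.005, -0.1], [0.008, -0.133, -0.991, 1.204], [0.0, 0.0, 0.0, 1.0]]
```

View pics/scene0.png

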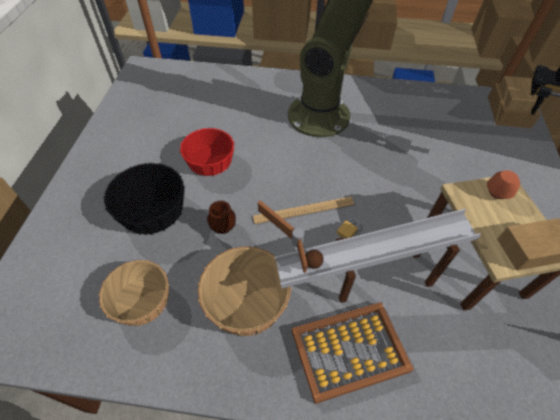

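View pics/top0.png

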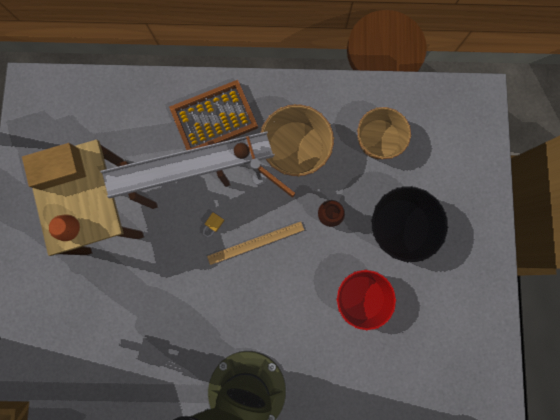

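Scene view: the larger cane basket is at (245,290), under the chute lip. The small cane (135,293), black (147,198) and red (208,152) ones are decoys. The handle runs (260,205)–(290,235), the blade is at about (302,255) and the bead at (315,260). In the top view the basket is at (298,140), the bead at (241,151), and the handle runs (262,170)–(293,193). Next I'll check a close crop.

Run:
```python
import cv2,numpy as np
a=cv2.imread("pics/top0.png")[100:220,190:350]; b=cv2.imread("pics/scene0.png")[180:300,230:390]
cv2.imwrite("pics/crop1.png",np.vstack([cv2.resize(x,None,fx=2.5,fy=2.5,interpolation=2) for x in(a,b)]) )
```

```text
(no output)
```

View pics/crop1.png

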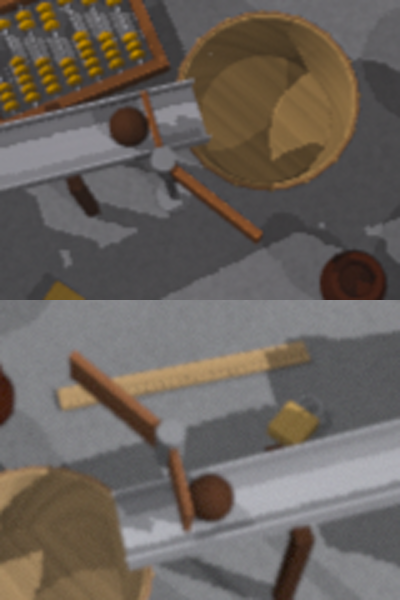

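The crop shows one gate: hub at top pixel (255,163), handle end (294,195), blade end (249,137), and the bead uphill of the blade. The large cane basket is under the lip.

```bash
cat > h.py <<'E'
import numpy as np
from bench import eyes
def cast(n,px,z):
    p=eyes.camera_params(n);K,T=np.array(p["camera_matrix"]),np.array(p["pose"])
    r=T[:3,:3]@np.linalg.solve(K,[px[0],px[1],1]); o=T[:3,3]
    return o+r*(z-o[2])/r[2]
E
python3 - <<'E'
from h import *
for n,l in {"top":{"hub":(255.2,163.2,.185),"hend":(294.4,194.8,.181),"bend":(248.8,137.2,.177),"bead":(241.5,150.5,.155),"bask":(298,140,.085),"trufU":(107,183,.19),"pot":(331,212,.085)},
 "scene":{"hub":(298.8,233.2,.185),"hend":(259,201.5,.181),"bend":(304.5,270,.161),"bead":(314.5,259,.155),"bask":(245,288,.085),"pot":(221,205,.085)}}.items():
    P={k:cast(n,v,v[2])[:2] for k,v in l.items()}
    for k in P: print(n,k,P[k].round(3))
    for k in("hend","bend"):
        v=P[k]-P["hub"]; print(k,np.hypot(*v).round(3),np.degrees(np.arctan2(v[1],v[0])).round(1))
from bench import get_state
from scipy.spatial.transform import Rotation as R
print(R.from_rotvec(get_state()["tool_rot"]).as_matrix().round(3))
# trough direction: bright tin wall lines via depth cloud
d=np.load("pics/top0.npy");p=eyes.camera_params("top");K,T=np.array(p["camera_matrix"]),np.array(p["pose"])
v,u=np.mgrid[:420,:560];X=(np.stack([(u-K[0,2])/K[0,0]*d,(v-K[1,2])/K[1,1]*d,d],-1))@T[:3,:3].T+T[:3,3]
m=(d>0)&(u>110)&(u<230)&(v>140)&(v<200)&(X[...,2]>.11)&(X[...,2]<.23)
Q=X[m];c=Q[:,:2].mean(0);w=np.linalg.svd(Q[:,:2]-c,full_matrices=0)[2][0];print("trough",len(Q),c.round(3),w.round(3))
k=(d>0)&(X[...,2]>.17)&(X[...,2]<.19)&(u>240)&(u<300)&(v>155)&(v<200);Q=X[k];print("handle",len(Q),Q.min(0).round(3),Q.max(0).round(3))
E
```

```text
top hub [ 0.623 -0.018]
top hend [ 0.542 -0.123]
top bend [0.696 0.001]
top bead [0.665 0.022]
top bask [ 0.72  -0.133]
top trufU [0.561 0.362]
top pot [ 0.511 -0.23 ]
hend 0.132 -127.8
bend 0.075 15.3
scene hub [ 0.627 -0.015]
scene hend [ 0.548 -0.118]
scene bend [0.703 0.006]
scene bead [0.67  0.026]
scene bask [ 0.729 -0.125]
scene pot [ 0.502 -0.232]
hend 0.13 -127.2
bend 0.08 15.7
[[-0.96   0.279 -0.   ]
 [ 0.279  0.96  -0.002]
 [-0.    -0.002 -1.   ]]
trough 3616 [0.607 0.21 ] [ 0.34  -0.941]
handle 281 [ 0.542 -0.122  0.171] [ 0.646 -0.007  0.19 ]
```

Both views agree within 7 mm. The hub is at about (0.625, -0.017), the handle measures 131 mm (130 given), and the handle heading is about -127.5°. I'll rise clear with the fingers shut and turn so that tool x faces the push direction. Then I'll cross above the shelf stock.

```bash
python3 -m jog '[[[0,0,0,-0.8,0.85],[0,0,0,-0.8,0.85],[0,0,0,-0.8,0.85],[0,0,0,-0.8,0.85],[0,0,0,-0.8,0.85],[0,0,0,0,0]]]'
python3 -m jog '[[[0,-0.98,-0.42,0,0],[0,-0.98,-0.42,0,0],[0,-0.98,-0.42,0,0],[0,-0.98,-0.42,0,0],[0,-0.98,-0.42,0,0],[0,-0.98,-0.42,0,0],[0,-0.98,-0.42,0,0],[0,-0.98,-0.42,0,0],[0,-0.98,-0.42,0,0],[0,-0.98,-0.42,0,0]]]'
```

```text
time: 0.85
position: [0.1816, 0.6252, 0.3574]
tool_rot: [-1.009, -2.975, -0.007]
ft_force: [-0.3, 0.5, -0.2]
grip_width: 0.405
time: 2.1
position: [0.3905, 0.2508, 0.3532]
tool_rot: [-1.007, -2.975, 0.003]
ft_force: [0.6, -0.2, 0.6]
grip_width: 0.002
```

```bash
python3 -m jog '[[[0,-0.98,-0.42,0,0],[0,-0.98,-0.42,0,0],[0,-0.98,-0.42,0,0],[0,-0.98,-0.42,0,0],[0,-0.98,-0.42,0,0],[0,-0.98,-0.42,0,0],[0,-0.98,-0.42,0,0],[0,-0.98,-0.42,0,0],[0,-0.98,-0.42,0,0],[0,0,0,0,0]]]'
python3 - <<'E'
from bench import get_state, eyes
import cv2,numpy as np
from scipy.spatial.transform import Rotation as R
s=get_state();print(np.round(s["position"],4),R.from_rotvec(s["tool_rot"]).as_matrix().round(3).tolist(),np.round(s["joint_positions"],2))
p=eyes.camera_params("wrist");print({k:np.round(v,3).tolist() for k,v in p.items()})
im,d=eyes.get_image("wrist");cv2.imwrite("pics/w1.png",im[...,::-1])
im,d=eyes.get_image("scene");cv2.imwrite("pics/s1.png",im[...,::-1])
E
```

```text
time: 3.35
position: [0.5782, -0.0862, 0.3526]
tool_rot: [-1.017, -2.97, 0.006]
ft_force: [0.1, 0.6, -0.2]
grip_width: 0.006
[ 0.5782 -0.0862  0.3526] [[-0.79, 0.613, -0.003], [0.613, 0.79, -0.003], [0.001, -0.004, -1.0]] [-0.54  0.18  0.76  1.36 -0.12  1.65  1.12]
{'camera_matrix': [[325.192, 0.0, 281.037], [0.0, 325.192, 207.401], [0.0, 0.0, 1.0]], 'mount': [[0.0, -0.965, -0.263, 0.07], [1.0, 0.0, -0.0, -0.001], [0.0, -0.263, 0.965, -0.189], [0.0, 0.0, 0.0, 1.0]]}
```

View pics/w1.png

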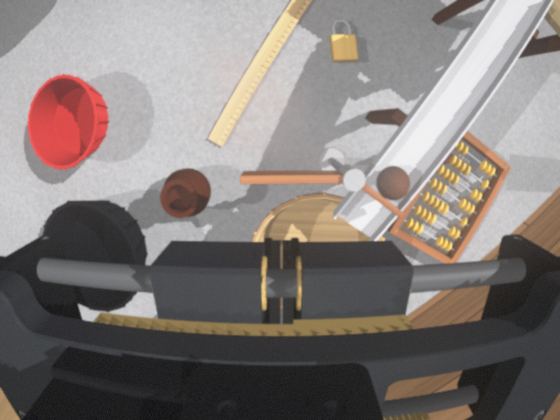

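Wrist view: hub at (354,180), handle running left to (242,178), bead at (393,183), blade down to (402,210), ruler and padlock clear above. I'll cast these against the earlier estimates.

```bash
cat >> h.py <<'E'
from scipy.spatial.transform import Rotation as R
def wcast(s,px,z):
    p=eyes.camera_params("wrist");K,M=np.array(p["camera_matrix"]),np.array(p["mount"])
    T=np.eye(4);T[:3,:3]=R.from_rotvec(s["tool_rot"]).as_matrix();T[:3,3]=s["position"];T=T@M
    v=np.array([px[0]-K[0,2],px[1]-K[1,2]])/K[0,0];t=np.hypot(*v)
    r=T[:3,:3]@np.r_[v/t*np.sin(t),np.cos(t)];o=T[:3,3];return o+r*(z-o[2])/r[2]
E
python3 - <<'E'
from h import *
from bench import get_state
s=get_state()
hub=wcast(s,(354,180),.185)
for n,px,z in(("hub",(354,180),.185),("hend",(242,177.5),.181),("bend",(401,207),.177),("bead",(393,182),.155)):
    q=wcast(s,px,z);v=q-hub;print(n,q[:2].round(4),np.hypot(*v[:2]).round(3),np.degrees(np.arctan2(v[1],v[0])).round(1))
Rm=R.from_rotvec(s["tool_rot"]).as_matrix()
for hub in (hub[:2],np.array([.625,-.0165])): 
    h=np.array([np.cos(np.radians(-127.5)),np.sin(np.radians(-127.5))]);p=np.array([h[1],-h[0]])
    t=np.r_[hub+.1*h-.045*p,.155];print("tgt",t.round(3),"tool units",(Rm.T@(t-s["position"])/.04).round(2))
E
```

```text
hub [ 0.6235 -0.0142] 0.0 0.0
hend [ 0.5449 -0.114 ] 0.127 -128.2
bend [0.689  0.0156] 0.072 24.5
bead [0.6646 0.0277] 0.059 45.6
tgt [ 0.598 -0.121  0.155] tool units [-1.01 -0.46  4.95]
tgt [ 0.6   -0.123  0.155] tool units [-1.07 -0.48  4.95]
```

Consistent to 3 mm. I'll shift behind the handle and go down.

```bash
python3 -m jog '[[[0,-0.53,-0.24,0,0],[0,-0.53,-0.24,0,0],[0,0,0,0.75,0],[0,0,0,0.75,0],[0,0,0,0.75,0],[0,0,0,0.75,0],[0,0,0,0.75,0],[0,0,0,0.7,0],[0,0,0,0.5,0],[0,0,0,0,0]]]'
python3 - <<'E'
from bench import eyes
import cv2
im,d=eyes.get_image("scene");cv2.imwrite("pics/s2.png",cv2.resize(im[150:330,180:420,::-1],None,fx=2.5,fy=2.5))
E
```

```text
time: 4.7
position: [0.5995, -0.1216, 0.1551]
tool_rot: [-1.005, -2.973, 0.0]
ft_force: [-0.1, 0.0, 0.2]
grip_width: 0.006
```

View pics/s2.png

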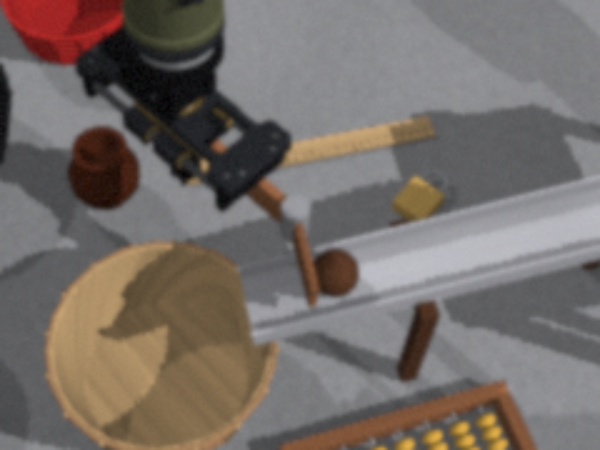

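The fingers hang on the basket side of the handle, clear of the basket, and the gate is still shut with the bead behind it. Approaching to contact and starting the swing.

```bash
python3 -m jog '[[[0,0.25,0,0,0],[0,0.25,0,0,0],[0,0.25,0,0,0],[0,0,0,0,0]]]'
python3 -m jog '[[[0,0.22,-0.022,0,1],[0,0.22,-0.022,0,1],[0,0.22,-0.022,0,1],[0,0.22,-0.022,0,1],[0,0.22,-0.022,0,1],[0,0.22,-0.022,0,1]]]'
```

```text
time: 5.25
position: [0.5764, -0.1039, 0.1571]
tool_rot: [1.007, 2.976, 0.002]
ft_force: [0.1, -0.6, -0.1]
grip_width: 0.01
time: 6.0
position: [0.5391, -0.0683, 0.1568]
tool_rot: [1.748, 2.61, 0.001]
ft_force: [0.0, 0.1, 0.5]
grip_width: 0.005
```

```bash
python3 -m jog '[[[0,0.22,-0.022,0,1],[0,0.22,-0.022,0,1],[0,0.22,-0.022,0,1],[0,0.22,-0.022,0,1]]]'
python3 - <<'E'
from bench import eyes
import cv2
im,d=eyes.get_image("scene");cv2.imwrite("pics/s3.png",cv2.resize(im[150:330,180:420,::-1],None,fx=2.5,fy=2.5))
E
```

```text
time: 6.5
position: [0.5268, -0.0353, 0.1569]
tool_rot: [2.175, 2.267, 0.001]
ft_force: [-0.5, -0.4, 0.0]
grip_width: 0.006
```

View pics/s3.png

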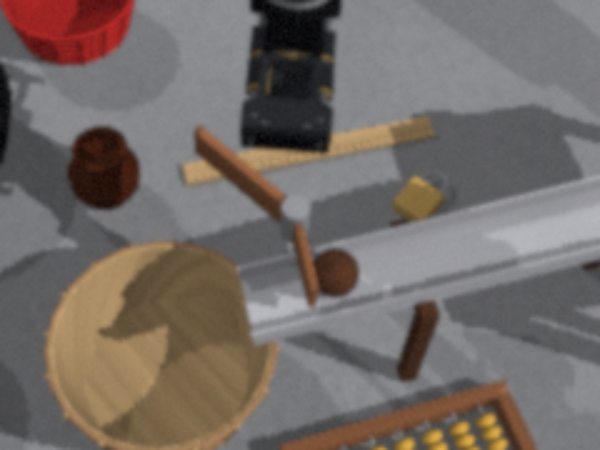

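The handle hasn't moved, yet the fingers now appear on its uphill side. They must have missed it. I'll check the heights with depth before doing anything else.

Run:
```python
from h import *
from bench import get_state
import cv2
s=get_state();print(s["time"],np.round(s["position"],4),np.round(s["ft_force"],2))
ims=[]
for n in("scene","top"):
    im,d=eyes.get_image(n);p=eyes.camera_params(n);K,T=np.array(p["camera_matrix"]),np.array(p["pose"])
    v,u=np.mgrid[:420,:560];X=(np.stack([(u-K[0,2])/K[0,0]*d,(v-K[1,2])/K[1,1]*d,d],-1))@T[:3,:3].T+T[:3,3]
    def pr(P): c=K@(T[:3,:3].T@(np.array(P)-T[:3,3]));return (c[:2]/c[2])
    t=pr(s["position"]);print(n,"tcp px",t.round(1))
    im=im[...,::-1].copy()
    if n=="scene":
        for px in((261,205),(270,212),(285,227),(298,233),(303,255),(290,205),(296,200),(285,200)): print(px,X[px[1],px[0]].round(3))
    cv2.circle(im,tuple(int(round(a)) for a in t),2,(0,255,0),-1)
    c=(slice(150,300),slice(200,360)) if n=="scene" else (slice(100,250),slice(200,360))
    ims.append(cv2.resize(im[c],None,fx=2.4,fy=2.4,interpolation=2))
cv2.imwrite("pics/c4.png",np.hstack(ims))
im,d=eyes.get_image("wrist");cv2.imwrite("pics/w4.png",im[...,::-1])
```

```text
6.55 [ 0.5266 -0.0337  0.1568] [-0.44  1.22  0.4 ]
scene tcp px [294.9 204.4]
(261, 205) [ 0.556 -0.112  0.178]
(270, 212) [ 0.573 -0.088  0.179]
(285, 227) [ 0.607 -0.049  0.173]
(298, 233) [ 0.627 -0.017  0.185]
(303, 255) [ 0.675 -0.001  0.175]
(290, 205) [ 0.614 -0.039  0.268]
(296, 200) [ 0.621 -0.027  0.297]
(285, 200) [ 0.623 -0.049  0.296]
top tcp px [260.6 201.3]
```

View pics/c4.png

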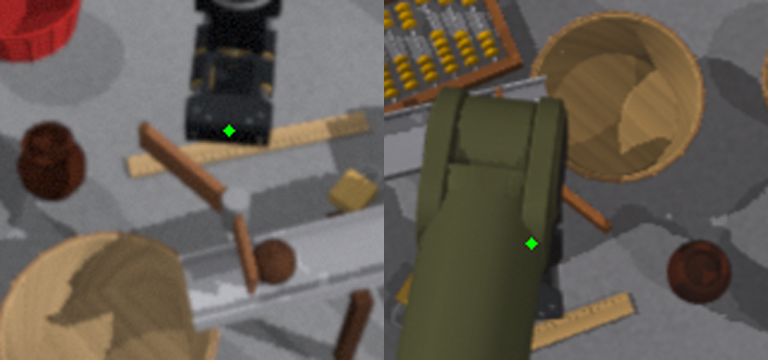

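View pics/w4.png

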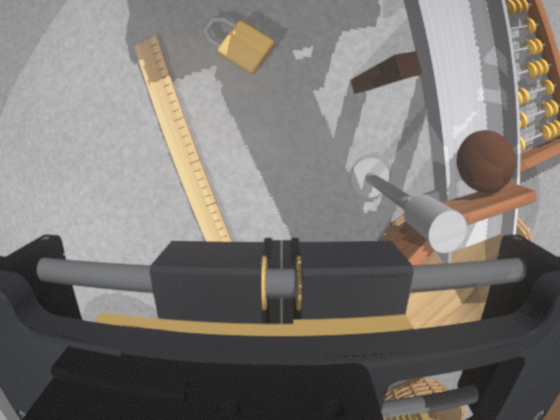

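Wrist view: hub at (440,222), with the handle running down-left behind the finger (tip about (282,240)). So the finger crossed the handle line without force. I'll check the true tool height with the wrist depth and scene depth.

Run:
```python
from h import *
from bench import get_state
s=get_state();print(np.round(s["position"],4),np.round(s["joint_positions"],3),s["grip_width"])
im,d=eyes.get_image("wrist")
p=eyes.camera_params("wrist");K,M=np.array(p["camera_matrix"]),np.array(p["mount"])
T=np.eye(4);T[:3,:3]=R.from_rotvec(s["tool_rot"]).as_matrix();T[:3,3]=s["position"];T=T@M
def P(u,v):
    a=np.array([u-K[0,2],v-K[1,2]])/K[0,0];t=np.hypot(*a)
    r=np.r_[a/t*np.sin(t),np.cos(t)];r/=r[2];z=d[v,u];return (T@np.r_[r*z,1])[:3].round(3),((M@np.r_[r*z,1])[:3]).round(3)
for n,px in dict(ledge=(320,60),ruler=(180,140),hub=(445,235),handle=(392,243),blade=(500,208),f1=(272,243),f2=(290,243),f3=(273,260),f4=(273,280),f5=(292,280),f6=(292,300),blk=(200,260),blk2=(200,300)).items(): print(n,*P(*px))
```

```text
[ 0.5269 -0.0356  0.1568] [-0.742  0.093  0.809  1.83  -0.071  1.248  0.134] 0.0026532728805417965
ledge [0.562 0.102 0.001] [0.136 0.042 0.156]
ruler [0.417 0.011 0.005] [ 0.052 -0.108  0.151]
hub [ 0.622 -0.022  0.184] [ 0.009  0.096 -0.027]
handle [0.558 0.002 0.262] [ 0.036  0.033 -0.105]
blade [ 0.667 -0.006  0.176] [ 0.023  0.141 -0.019]
f1 [ 0.522 -0.028  0.189] [ 0.008 -0.004 -0.032]
f2 [ 0.532 -0.028  0.188] [ 0.007  0.005 -0.031]
f3 [ 0.523 -0.028  0.21 ] [ 0.008 -0.003 -0.053]
f4 [ 0.524 -0.006  0.27 ] [ 0.029 -0.001 -0.114]
f5 [ 0.529 -0.005  0.271] [ 0.03   0.003 -0.115]
f6 [ 0.532 -0.035  0.234] [ 0.001  0.005 -0.077]
blk [ 0.505 -0.001  0.272] [ 0.036 -0.02  -0.116]
blk2 [ 0.506 -0.01   0.277] [ 0.027 -0.02  -0.121]
```

The reported pose is sound: the ledge reads 0.001 and the hub 0.184. But the lowest finger surface seen is at tool z ≈ -0.032, and the ledge shows through where the TCP should project (282,236). The real tips may sit about 30 mm behind the stated TCP, so they passed over the handle. I'll profile the finger depth.

Run:
```python
from h import *
from bench import get_state
im,d=eyes.get_image("wrist");s=get_state();print(s["time"])
p=eyes.camera_params("wrist");K,M=np.array(p["camera_matrix"]),np.array(p["mount"])
v,u=np.mgrid[:420,:560];a=(u-K[0,2])/K[0,0];b=(v-K[1,2])/K[1,1];t=np.hypot(a,b)+1e-9
r=np.stack([a/t*np.sin(t),b/t*np.sin(t),np.cos(t)],-1);r/=r[...,2:]
Q=(r*d[...,None])@M[:3,:3].T+M[:3,3]
for c in(268,275,290,296):
    print(c,[(rr,Q[rr,c].round(3).tolist(),im[rr,c].tolist()) for rr in(222,232,236,239,241,243,246,250,256,264)])
m=(d>0)&(abs(Q[...,0])<.06)&(abs(Q[...,1])<.1)
for z0 in np.arange(-.13,.01,.01):
    k=m&(Q[...,2]>=z0)&(Q[...,2]<z0+.01)
    if k.sum(): print(round(z0,3),k.sum(),Q[k][:,:2].min(0).round(3),Q[k][:,:2].max(0).round(3))
```

```text
6.8
268 [(222, [-0.041, -0.014, 0.156], [179, 178, 180]), (232, [-0.054, -0.014, 0.157], [182, 180, 181]), (236, [-0.058, -0.014, 0.157], [170, 169, 171]), (239, [0.009, -0.006, -0.029], [56, 54, 54]), (241, [0.009, -0.006, -0.034], [54, 52, 53]), (243, [0.009, -0.006, -0.035], [53, 51, 52]), (246, [0.009, -0.006, -0.039], [55, 55, 53]), (250, [0.009, -0.006, -0.045], [53, 52, 51]), (256, [0.009, -0.005, -0.052], [54, 52, 51]), (264, [0.009, -0.005, -0.061], [65, 60, 51])]
275 [(222, [-0.041, -0.006, 0.157], [180, 181, 181]), (232, [-0.053, -0.006, 0.157], [179, 178, 178]), (236, [-0.058, -0.006, 0.157], [185, 185, 185]), (239, [-0.062, -0.006, 0.156], [159, 158, 160]), (241, [0.007, -0.003, -0.029], [70, 70, 69]), (243, [0.008, -0.002, -0.032], [63, 62, 63]), (246, [0.008, -0.002, -0.037], [64, 63, 61]), (250, [0.008, -0.002, -0.042], [64, 63, 63]), (256, [0.008, -0.002, -0.049], [61, 60, 61]), (264, [0.008, -0.002, -0.058], [56, 56, 56])]
290 [(222, [-0.042, 0.011, 0.158], [133, 133, 133]), (232, [-0.053, 0.011, 0.157], [136, 136, 135]), (236, [-0.058, 0.011, 0.157], [163, 163, 163
[... 682 characters left out ...]
, 47, 49]), (256, [0.009, 0.008, -0.051], [72, 66, 56]), (264, [0.033, 0.005, -0.111], [83, 71, 52])]
-0.13 15878 [-0.022 -0.088] [0.037 0.087]
-0.12 15688 [-0.039 -0.085] [0.037 0.087]
-0.11 4851 [-0.037 -0.086] [0.037 0.087]
-0.1 625 [-0.038 -0.086] [0.035 0.087]
-0.09 51 [-0.006 -0.004] [0.009 0.006]
-0.08 622 [-0.013 -0.004] [0.002 0.006]
-0.07 66 [ 0.007 -0.005] [0.01  0.006]
-0.06 269 [ 0.003 -0.007] [0.01  0.008]
-0.05 274 [ 0.007 -0.007] [0.01  0.009]
-0.04 241 [ 0.007 -0.008] [0.01 0.01]
-0.03 1560 [-0.011 -0.008] [0.025 0.1  ]
-0.02 524 [-0.007  0.075] [0.026 0.099]
-0.01 468 [-0.007  0.075] [0.025 0.1  ]
-0.0 401 [-0.008  0.075] [0.025 0.1  ]
0.01 116 [-0.008  0.075] [0.025 0.099]
```

The real fingertips are 29 mm behind the reported TCP. The body also starts 70 mm behind the real tips, as specified. So the tips were at 0.186 and passed just above the handle, and nothing was disturbed. I'll lift a little, retrace, and come down to reported z ≈ 0.126.

```bash
python3 -m jog '[[[0,0,0,-0.5,0],[0,-0.217,0.041,0,-1],[0,-0.217,0.041,0,-1],[0,-0.217,0.041,0,-1],[0,-0.217,0.041,0,-1],[0,-0.217,0.041,0,-1],[0,-0.217,0.041,0,-1],[0,-0.217,0.041,0,-1],[0,-0.217,0.041,0,-1],[0,-0.217,0.041,0,-1]]]'
python3 -m jog '[[[0,-0.217,0.041,0,-1],[0,-0.4,0,0,0],[0,-0.4,0,0,0],[0,0,0,0,0],[0,0,0,0,0]]]'
```

```text
time: 8.05
position: [0.5694, -0.1011, 0.1766]
tool_rot: [1.133, 2.93, -0.0]
ft_force: [0.6, -0.6, -0.0]
grip_width: 0.009
time: 8.68
position: [0.6016, -0.1244, 0.1765]
tool_rot: [-1.009, -2.975, 0.0]
ft_force: [0.7, -0.4, 0.2]
grip_width: 0.007
```

```bash
python3 -m jog '[[[0,0,0,0.45,0],[0,0,0,0.45,0],[0,0,0,0.37,0],[0,0.25,0,0,0],[0,0.25,0,0,0],[0,0.25,0,0,0],[0,0.1,0,0,0],[0,0,0,0,0]]]'
python3 -m jog '[[[0,0.22,-0.022,0,1],[0,0.22,-0.022,0,1],[0,0.22,-0.022,0,1],[0,0.22,-0.022,0,1]]]'
python3 - <<'E'
from bench import eyes
import cv2
im,d=eyes.get_image("scene");cv2.imwrite("pics/s5.png",cv2.resize(im[150:330,180:420,::-1],None,fx=2,fy=2))
E
```

```text
time: 9.68
position: [0.5752, -0.1031, 0.1264]
tool_rot: [1.007, 2.975, 0.002]
ft_force: [0.7, -0.1, -1.1]
grip_width: 0.006
time: 10.18
position: [0.5484, -0.0817, 0.1263]
tool_rot: [1.514, 2.751, 0.0]
ft_force: [0.9, -1.1, -0.2]
grip_width: 0.002
```

View pics/s5.png

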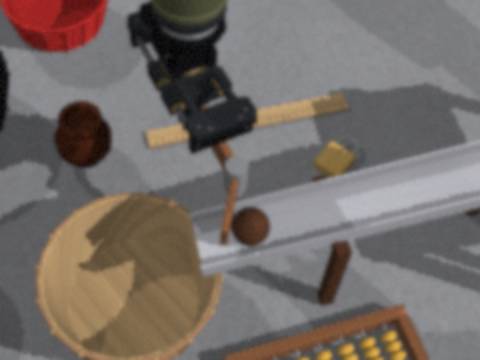

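Now the gate is turning: the blade is swinging down the chute and the bead is following it. Continuing the arc.

```bash
python3 -m jog '[[[0,0.22,-0.022,0,1],[0,0.22,-0.022,0,1],[0,0.22,-0.022,0,1],[0,0.22,-0.022,0,1],[0,0.22,-0.022,0,1],[0,0.22,-0.022,0,1],[0,0.22,-0.022,0,1],[0,0.22,-0.022,0,1]]]'
python3 -m jog '[[[0,0.22,-0.022,0,1],[0,0.22,-0.022,0,1],[0,0.22,-0.022,0,1],[0,0,0,0,0],[0,0,0,0,0]]]'
python3 - <<'E'
from bench import eyes
import cv2
im,d=eyes.get_image("scene");cv2.imwrite("pics/s6.png",cv2.resize(im[150:350,180:420,::-1],None,fx=2,fy=2))
E
```

```text
time: 11.22
position: [0.5237, -0.0171, 0.1262]
tool_rot: [2.363, 2.069, 0.001]
ft_force: [-0.2, -1.0, -0.0]
grip_width: 0.007
time: 11.85
position: [0.5263, 0.0094, 0.1259]
tool_rot: [-2.61, -1.749, 0.0]
ft_force: [-0.4, 0.4, -0.1]
grip_width: 0.006
```

View pics/s6.png

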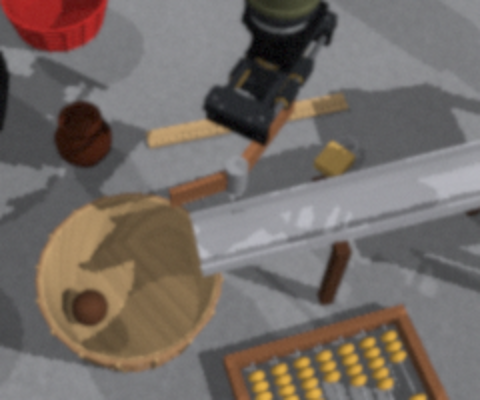

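The bead is in the basket at crop (88,307), the gate is open with its blade beside the trough, and the basket hasn't moved. Now I'll cross over the handle to its uphill face.

```bash
python3 -m jog '[[[0,-0.25,0,0,0],[0,0,0,-0.7,0],[0,0,0,-0.7,0],[0,0,0,0,0],[0,0.7,0,0,0],[0,0.7,0,0,0],[0,0,0,0,0]]]'
python3 - <<'E'
from h import *
from bench import get_state
import cv2
s=get_state();im,d=eyes.get_image("wrist");cv2.imwrite("pics/w7.png",im[...,::-1])
print(np.round(s["position"],4),np.round(s["tool_rot"],3))
im,d=eyes.get_image("top");cv2.imwrite("pics/t7.png",im[...,::-1])
E
```

```text
time: 12.78
position: [0.5437, 0.0561, 0.1802]
tool_rot: [-2.606, -1.753, 0.003]
ft_force: [-0.6, -1.6, -1.0]
grip_width: 0.002
[0.5437 0.0561 0.1802] [-2.606 -1.753  0.003]
```

View pics/w7.png

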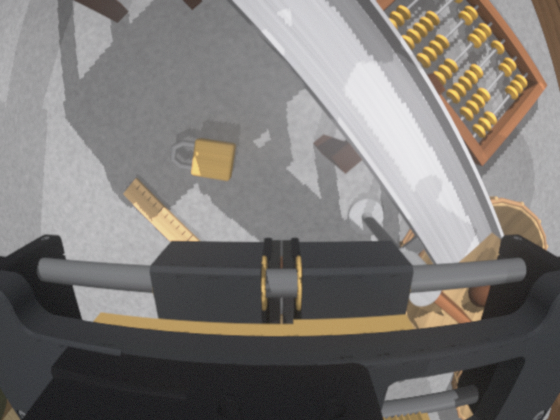

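Down on the uphill side and pushing back for most of the arc. Then I'll measure the angle.

```bash
python3 -m jog '[[[0,0,0,0.7,0],[0,0,0,0.7,0],[0,-0.2,0,0,0],[0,-0.2,0,0,0],[0,-0.22,-0.022,0,-1],[0,-0.22,-0.022,0,-1],[0,-0.22,-0.022,0,-1],[0,-0.22,-0.022,0,-1],[0,-0.22,-0.022,0,-1],[0,-0.22,-0.022,0,-1]]]'
python3 -m jog '[[[0,-0.22,-0.022,0,-1],[0,-0.22,-0.022,0,-1],[0,-0.22,-0.022,0,-1],[0,-0.22,-0.022,0,-1],[0,-0.22,-0.022,0,-1],[0,0,0,0,0]]]'
cat >> h.py <<'E'
import cv2
def cloud(n,im=None,d=None):
    if im is None: im,d=eyes.get_image(n)
    p=eyes.camera_params(n);K,T=np.array(p["camera_matrix"]),np.array(p["pose"])
    v,u=np.mgrid[:420,:560];return im,(np.stack([(u-K[0,2])/K[0,0]*d,(v-K[1,2])/K[1,1]*d,d],-1))@T[:3,:3].T+T[:3,3],d>0
HUB=np.array([.625,-.0165])
def gate(n,im=None,d=None):
    im,X,ok=cloud(n,im,d);hsv=cv2.cvtColor(np.ascontiguousarray(im),cv2.COLOR_RGB2HSV)
    rel=X[...,:2]-HUB;r=np.hypot(rel[...,0],rel[...,1])
    m=ok&(hsv[...,0]<20)&(hsv[...,1]>90)&(X[...,2]>.147)&(X[...,2]<.19)&(r>.02)&(r<.14)
    a=np.degrees(np.arctan2(rel[...,1],rel[...,0]))
    for nm,k in(("blade",m&(abs(a)<75)),("handle",m&(abs(a)>75))):
        Q=X[k][:,:2]
        if len(Q)>20:
            vx,vy,x0,y0=cv2.fitLine(Q.astype(np.float32),cv2.DIST_HUBER,0,.01,.01).ravel()
            print(n,nm,len(Q),"dir",round(np.degrees(np.arctan2(vy,vx))%180,1),"mean",Q.mean(0).round(3),"rmax",np.hypot(*(Q-HUB).T).max().round(3))
E
python3 - <<'E'
from h import *
from bench import get_state
s=get_state();print(np.round(s["position"],4),np.round(s["ft_force"],1))
im=cv2.imread("pics/top0.png")[...,::-1];d=np.load("pics/top0.npy")
_,X,ok=cloud("top",im,d)
# chute yaw from outer edges of the trough above the ledge, at first frame
y=np.arange(.06,.30,.02);E=[]
for yy in y:
    k=ok&(abs(X[...,1]-yy)<.006)&(X[...,2]>.13)&(X[...,2]<.22);x=X[k][:,0];E.append((np.percentile(x,1),np.percentile(x,99)))
E=np.array(E)
for c in(0,1): print("edge",np.degrees(np.arctan(-np.polyfit(y,E[:,c],1)[0])).round(2))
print("width",(E[:,1]-E[:,0]).round(3))
gate("top",im,d);im0=cv2.imread("pics/scene0.png")[...,::-1];gate("scene",im0,np.load("pics/scene0.npy"))
print("now");gate("top");gate("scene")
E
```

```text
time: 14.12
position: [0.524, -0.0138, 0.1274]
tool_rot: [2.068, 2.365, 0.004]
ft_force: [-0.3, 1.2, 0.2]
grip_width: 0.006
time: 14.88
position: [0.5333, -0.0575, 0.1272]
tool_rot: [1.513, 2.751, 0.002]
ft_force: [-1.6, 0.6, 0.9]
grip_width: 0.006
[ 0.5333 -0.0575  0.1272] [-1.6  0.6  0.9]
edge -40.12
edge 19.91
width [0.675 0.092 0.087 0.088 0.074 0.074 0.075 0.075 0.075 0.075 0.075 0.075]
top blade 227 dir 105.0 mean [0.665 0.016] rmax 0.076
top handle 219 dir 51.6 mean [ 0.577 -0.077] rmax 0.132
scene blade 370 dir 60.7 mean [0.676 0.014] rmax 0.08
scene handle 379 dir 52.7 mean [ 0.583 -0.076] rmax 0.129
now
scene blade 79 dir 179.0 mean [ 0.676 -0.018] rmax 0.08
scene handle 218 dir 34.2 mean [ 0.569 -0.058] rmax 0.122
```

Run:
```python
from h import *
y=np.arange(.12,.32,.01)
for n in("top","scene"):
    _,X,ok=cloud(n,cv2.imread(f"pics/{n}0.png")[...,::-1],np.load(f"pics/{n}0.npy"))
    E=[]
    for yy in y:
        k=ok&(abs(X[...,1]-yy)<.006)&(X[...,2]>.13)&(X[...,2]<.23)&(X[...,0]>.5)&(X[...,0]<.72);x=X[k][:,0];E.append((x.min(),x.max()))
    E=np.array(E)
    for c in(0,1):
        f=np.polyfit(y,E[:,c],1);r=E[:,c]-np.polyval(f,y);g=abs(r)<2*r.std();f=np.polyfit(y[g],E[g,c],1)
        print(n,"yaw",np.degrees(np.arctan(-f[0])).round(2),"x at y0",f[1].round(4),"res",r.std().round(4),"hub dist",((np.polyval(f,HUB[1])-HUB[0])*np.cos(np.arctan(f[0]))).round(4))
```

```text
top yaw 19.24 x at y0 0.6408 res 0.0044 hub dist 0.0203
top yaw 18.77 x at y0 0.7159 res 0.0033 hub dist 0.0914
scene yaw 21.03 x at y0 0.6494 res 0.0044 hub dist 0.0287
scene yaw 18.58 x at y0 0.7178 res 0.0035 hub dist 0.0932
```

Chute yaw is about 18.7° and the trough sits 20–91 mm from the pin (22–92 given), so shut means blade ≈ 18.7° and handle ≈ 53.6°. The gate is now about 20° open. I'll push most of the remainder and measure again.

```bash
python3 -m jog '[[[0,-0.22,-0.022,0,-1],[0,-0.22,-0.022,0,-1],[0,-0.22,-0.022,0,-1],[0,0,0,0,0],[0,0,0,0,0]]]'
python3 - <<'E'
from h import *
gate("scene");gate("top")
E
```

```text
time: 15.6
position: [0.5465, -0.0781, 0.126]
tool_rot: [1.14, 2.927, 0.0]
ft_force: [-0.5, 0.3, 0.7]
grip_width: 0.004
scene blade 102 dir 13.5 mean [ 0.677 -0.006] rmax 0.08
scene handle 359 dir 48.4 mean [ 0.579 -0.073] rmax 0.128
```

```bash
python3 -m jog '[[[0,-0.22,-0.022,0,-1],[0,0,0,0,0],[0,0,0,0,0]]]'
python3 - <<'E'
from h import *
gate("scene");gate("scene");gate("top")
E
```

```text
time: 16.08
position: [0.5524, -0.0848, 0.1259]
tool_rot: [-1.011, -2.974, -0.0]
ft_force: [0.1, -0.0, 0.8]
grip_width: 0.004
scene blade 122 dir 20.6 mean [ 0.675 -0.002] rmax 0.08
scene handle 392 dir 53.9 mean [ 0.584 -0.077] rmax 0.127
scene blade 123 dir 18.8 mean [ 0.675 -0.002] rmax 0.08
scene handle 389 dir 53.1 mean [ 0.584 -0.077] rmax 0.128
top blade 26 dir 16.9 mean [0.683 0.003] rmax 0.076
```

Blade 17–20.6° and handle 53–54°: shut. Backing off and lifting away.

```bash
python3 -m jog '[[[0,0.3,0,0,0],[0,0.5,0,0,0],[0,0,0,-0.8,0],[0,0,0,-0.9,0],[0,0,0,-0.9,0],[0,0,0,-0.9,0],[0,0.9,0.6,0,0],[0,0.9,0.6,0,0],[0,0.9,0.6,0,0],[0,0,0,0,0]]]'
python3 - <<'E'
from h import *
from bench import get_state
gate("scene");gate("top")
o=[]
for n,c in(("scene",np.s_[150:350,180:420]),("top",np.s_[80:280,180:420])):
    im,_=eyes.get_image(n);o.append(cv2.resize(im[c],None,fx=1.6,fy=1.6)[...,::-1])
cv2.imwrite("pics/end.png",np.hstack(o));print(get_state()["ft_force"])
E
```

```text
time: 17.48
position: [0.4834, 0.0615, 0.2657]
tool_rot: [-0.997, -2.978, -0.002]
ft_force: [0.2, -0.2, -1.1]
grip_width: 0.007
scene blade 123 dir 19.0 mean [ 0.675 -0.002] rmax 0.08
scene handle 388 dir 53.6 mean [ 0.584 -0.077] rmax 0.128
top blade 48 dir 18.4 mean [ 0.671 -0.001] rmax 0.076
top handle 219 dir 53.5 mean [ 0.578 -0.077] rmax 0.132
[ 0.13913774 -0.10494071  0.11062472]
```

View pics/end.png

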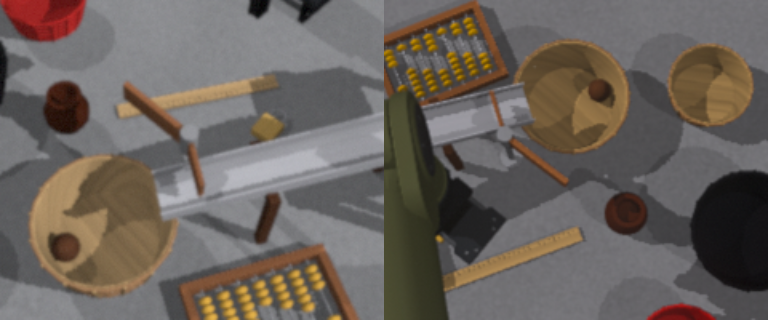

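The bead lies in the large basket, the gate is straight across the trough, the bystanders are in place and the arm is clear. Handing in.

```bash
python3 -c "
from bench import job; print(job.close_job())"
```

```text
the job is handed in; nothing more can be done
None
```

The job is handed in. With the fingers shut, I pushed the handle to swing the gate open. The bead rolled into the large cane basket, and I pushed the handle back from its other face until the gate was shut, at about 17.5 s on the robot's clock.

**Last checks:**
- **Gate:** the blade reads 18.4–19.0° and the handle 53.5–53.6°. Straight across the trough is about 18.7° and 53.6°, so the gate is shut within about 1°. The trough edges gave 18.6–19.2°; one obscured edge read 21° and I left it out.
- **Bead and surroundings:** the bead lies in the basket. By eye, the basket, pot, padlock and ruler have not moved, and the arm is clear with no contact force.

**What went wrong:** the first sweep passed just above the handle without touching it. The real fingertips are about 29 mm behind the reported TCP, which I found from the wrist camera's depth. I lowered the tool by that much and repeated the push. Forces read at the end of each move stayed under about 2 N.

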